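Shut down the bench test rig at its three stations

ROBOT

A 6-joint arm with a two-finger parallel gripper is mounted at the origin on a cart in front of the work surface, level with it; the furniture and walls round the work are solid. World frame = base frame: x ahead of the robot, y to its left, z up, the work surface at z = 0. Lengths are in mm, angles in rad, forces in N, time in s.
With the tool pointing down it reaches from about 300 to 875 mm from the base axis. Payload 6.4 kg.
Tool frame: the origin (TCP) lies midway between the tips of the shut fingers; the grasp point (between the pads) lies 19 mm behind it; z points along the fingers, y is the direction in which the jaws open and shut (so a half turn about z gives the same grasp; the last joint's range is limited). The gripper opens to 88 mm and grips with 3 to 60 N. Pads are 18 mm wide; open, the fingers measure 123 mm over their backs; the gripper's body (75 mm by 187 mm) begins 45 mm behind the grasp point.
Start: joints at [-1.396, 0.181, 1.607, -0, 1.354, -0.206], TCP at [213.723, -533.82, 238.714] pointing down, gripper open.
Joint ranges: [-2.99, 2.99], [-0.89, 2.07], [0.3, 2.58], [-1.14, 4.28], [0, 2.63], [-3.12, 3.12]. Speed limits (rad/s): [2.57, 2.57, 3.01, 3.14, 3.14, 3.14].

INTERFACE

Orientations are given as a 3x3 rotation matrix whose columns are the frame's x, y, z axes.
In Python, from cell import sensors, cams, order gives the robot as it stands. The module is installed in compiled form; this text tells all that it offers.
- The arm moves only by the shell command python3 -m pendant 'ROWS' [FORCE]. ROWS is JSON, a list that holds one entry, the list of rows, each a list of 7 numbers: the shift along the tool's x, y, z as a fraction of full scale, then the turn, a rotation vector about the tool's x, y, z as a fraction of full scale, then the closure, from -1 (fully open) to 1 (shut). In form: [[[dx, dy, dz, rx, ry, rz, jaw], ...]]. A call has 1 to 20 rows; each row shifts and turns the commanded pose from where the row before left it, along the tool's axes as they then stand; what a row does not reach is not made up. Full scale, the value 1, is 0.05 m for a shift and 60 degrees for a turn. A row lasts 1/10 s, in which the tool goes at most 50 mm and 8.59 degrees, less where a joint would pass 70% of its speed; a pose out of reach is approached as far as the arm can. A call with a number of a shift or a turn outside -1 to 1 is refused whole. A call with a gripper value outside its range is refused whole. The fingers move at their own pace and stop on an object; FORCE is the grip in N (left out, the last holds). Time passes only in rows, so rows that do not move let the fingers close. It gives the time, the measured TCP pose, the force and the opening at its end, in the units of the state.
- sensors.get_obs(): the state, without advancing time (a new reading comes with each control period).
- cams.camera(name): name is "scene" or "top" or "wrist"; returns the picture (420x560x3 uint8, blue, green, red); there is no depth.
- cams.get_calibration(name): a dict with "camera_matrix" (3x3 intrinsics, pixels), "camera_from_world" (4x4, takes a point from world to camera coordinates). Camera axes: x right, y down, z forward; pixel columns grow to the right and rows downward; lengths in mm; the calibration is good to about 2 mm. A picture is of the moment at which its call begins: read the wrist's pose just before it. get_calibration takes no time and is no camera call; for the wrist camera it gives the pose at the moment of the call.
- order.sign_off(): hands the job in, once; it reports no verdict.
The state is a dict: "clock": time; "qpos": joint angles; "dq": joint speeds; "effort": joint torques, N m; "tcp_pos": TCP position; "orientation": TCP orientation; "contact_force": force on the tool from outside, world axes, zero at the start; "torque": the same for the moment, N m; "width": finger opening in mm.
Only numpy, scipy, OpenCV 4.12 (cv2) and the standard library are available. Lean on these libraries where they do the work, as an engineer would, in place of code of your own. Each camera call takes 0.05 s, during which the arm holds its last target.

TASK

Shut down the bench test rig in the proper order with a fingertip: push in the square-headed switch, then the round-headed switch, each fully home so that it stays in, and last tap the mushroom button on top of the longer control box well down and let it spring back up. Press each one lightly from above and none before its turn; do not shove, tip or lift the boxes, and leave the other things on the desk where they are.

Things in the scene. Friction and masses are not known exactly. Their poses are not given: they have to be found in the camera images.
- square_box: grey switch enclosure 84 x 84 x 55 mm with a black SQUARE plunger head on a steel collar. Loose, 0.6 kg. Origin: centre of the underside, z up. The plunger is in the middle of the lid, lid top 55 mm above the desk. A cable gland points along +x of the body
- round_box: the same grey switch enclosure, 84 x 84 x 55 mm, but with a black ROUND plunger head. Loose, 0.6 kg. Origin: centre of the underside, z up. The plunger is in the middle of the lid, lid top 55 mm above the desk. A cable gland points along +x of the body
- control_box: control station lying on its back, 181 x 75 mm, body 62 mm high, 92 mm to the top of the mushroom button, loose, 0.38 kg. Origin: centre of the underside, x along its length, z up. The mushroom button is 52 mm from the origin along +x; a fixed black selector knob, 87 mm high, stands at 18 mm along -x and is not used; a cable gland is at the -x end
- square_top (a point): centre of the top face of the square plunger head (30 x 30 mm, 12 mm thick); 82 mm above the desk when out, 74 mm when fully in. The head sits on a rubber cushion that yields a further 1 mm for each 3 N (3 mm at most) and springs back
- round_top (a point): centre of the top face of the round plunger head (36 mm across, 12 mm thick); 82 mm above the desk when out, 74 mm when fully in. The head sits on a rubber cushion that yields a further 1 mm for each 3 N (3 mm at most) and springs back
- stop_top (a point): centre of the top of the mushroom button (38 mm across); 92 mm above the desk when up, 87 mm when fully down
- square_switch (a joint): travel of the square plunger in m: 0 out, 0.008 fully in; it starts 0 to 1.5 mm in. It slides straight down, gives way at about 3 N, meets its stop after 8 mm and stays where it is left
- round_switch (a joint): travel of the round plunger in m: 0 out, 0.008 fully in; it starts 0 to 1.5 mm in. It slides straight down, gives way at about 3 N, meets its stop after 8 mm and stays where it is left
- control_box_stop (a joint): travel of the mushroom button in m: 0 up, 0.005 fully down, straight down. A spring pushes it back up: about 1.6 N for each mm, 8 N at the hard stop at the bottom
- relay_0: bystander: relay module, 78 x 34 x 54 mm, origin at the centre of the underside
- tape_black: bystander: roll of tape lying flat, 62 mm across, 19 mm high, origin at the centre of the underside
There are look-alikes about, which are no part of the job. What is shaped like the round_box but red is not meant.

How it is judged (in metres and radians):
On the way, in this order (a step that is already met when the one before it is completed fails the run):
1. the square-headed switch is pushed in (value of joint square_switch above 0.006 m), for 0.1 s.
2. then the round-headed switch is pushed in (value of joint round_switch above 0.006 m), for 0.1 s.
3. then the mushroom button is pressed down (value of joint control_box_stop above 0.0025 m), for 0.05 s.
At the end, for the whole second after the job is handed in: both plungers are in by more than 6 of their 8 mm, the mushroom button is up again (within 1.5 mm), and the three boxes stand flat on the desk and at rest, each within 25 mm of where it started (value of joint each of square_switch, round_switch above 0.006 m and value of joint control_box_stop below 0.0015 m and angle between each of square_box, round_box, control_box's own z axis and vertical below 0.05 rad and height (world z) of each of square_box, round_box, control_box below 0.006 m and linear speed of each of square_box, round_box, control_box below 0.02 m/s); the robot touches nothing.
It fails at once if the round-headed switch is pressed (4 mm or more) while the square-headed one is not yet in (value of joint round_switch above 0.004 m and value of joint square_switch below 0.005 m).
It fails at once if the mushroom button is pressed (2 mm or more) while either switch is not yet in (value of joint control_box_stop above 0.002 m and value of joint any of square_switch, round_switch below 0.005 m).
It fails at once if a station is pressed harder than 30 N (contact force between any of the fingers, the arm and square_box above 30 N or contact force between any of the fingers, the arm and round_box above 30 N or contact force between any of the fingers, the arm and control_box above 30 N).
It fails at once if a station is lifted (12 mm), tipped (0.2 rad) or shoved more than 25 mm (height (world z) of any of square_box, round_box, control_box above 0.012 m or angle between any of square_box, round_box, control_box's own z axis and vertical above 0.2 rad or distance of any of square_box, round_box, control_box from where it was at the start of the episode above 0.025 m).
It fails at once if a bystander (relay, tape roll) is moved more than 25 mm (distance of any of relay_0, tape_black from where it was at the start of the episode above 0.025 m).
It also fails if it takes over 48 s, if anything falls off the work surface, if the arm or the gripper's body presses on something with over 40 N, if the wrist force passes 120 N, or if a joint passes its speed limit or range.

## Working session

There is one attempt and no reset: what is moved stays moved. The work goes in short steps, Python scripts to look and compute and a shell command to move; the robot and the scene stay as the last step left them, time stands still between calls to the robot, and variables do not carry over. Pictures are saved under pics/ and viewed, and the job is handed in when it is done.

```bash
mkdir -p pics
python3 - <<'E'
from cell import sensors, cams
import cv2, numpy as np
o=sensors.get_obs()
for k,v in o.items(): print(k, np.round(v,3).tolist())
for n in ("scene","top","wrist"):
    cv2.imwrite(f"pics/{n}0.png",cams.camera(n))
    c=cams.get_calibration(n); print(n,np.round(c["camera_matrix"],1).tolist(),np.round(c["camera_from_world"],3).tolist())
E
```

```text
clock 0.0
qpos [-1.396, 0.182, 1.608, -0.0, 1.354, -0.206]
dq [0.001, 0.001, -0.0, 0.0, 0.0, -0.0]
effort [0.001, -43.387, -34.185, 0.07, 0.038, -0.0]
tcp_pos [213.609, -533.273, 237.822]
orientation [[0.928, 0.372, -0.0], [0.372, -0.928, 0.002], [0.0, -0.002, -1.0]]
contact_force [0.234, 0.596, 0.131]
torque [-0.045, -0.009, 0.005]
width 88.06
scene [[398.5, 0.0, 277.8], [0.0, 398.5, 211.2], [0.0, 0.0, 1.0]] [[-0.561, -0.827, -0.019, 254.347], [-0.577, 0.408, -0.708, 319.014], [0.594, -0.386, -0.706, 795.664], [0.0, 0.0, 0.0, 1.0]]
top [[413.0, 0.0, 278.1], [0.0, 413.0, 213.7], [0.0, 0.0, 1.0]] [[0.005, -1.0, -0.012, 28.422], [-0.993, -0.004, -0.122, 482.423], [0.122, 0.012, -0.992, 1016.281], [0.0, 0.0, 0.0, 1.0]]
wrist [[361.9, 0.0, 283.6], [0.0, 361.9, 209.7], [0.0, 0.0, 1.0]] [[0.372, -0.928, -0.0, -574.958], [-0.895, -0.358, 0.267, -35.69], [-0.248, -0.099, -0.964, 387.943], [0.0, 0.0, 0.0, 1.0]]
```

View pics/scene0.png

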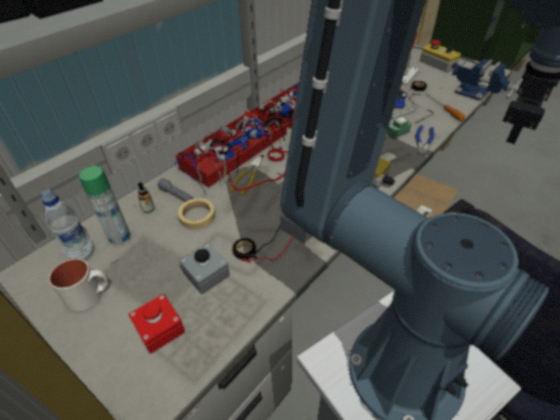

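View pics/top0.png

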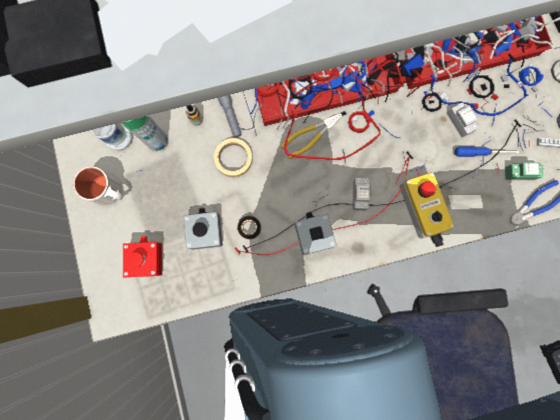

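The top view shows the grey box with a black square head at about (316,233), the grey box with a black round head at (201,229), and a red look-alike at (142,257) that is not meant. The yellow control box has its red mushroom at (427,187) and its knob at (437,216). The relay is at (362,192) and the black tape at (249,226). I'll confirm these in an enlarged crop and measure them.

```bash
cat > h.py <<'E'
import cv2, numpy as np
from cell import cams
def ray(name,uv,z,c=None):
    c=c or cams.get_calibration(name); K=np.array(c["camera_matrix"]);T=np.array(c["camera_from_world"])
    R,t=T[:3,:3],T[:3,3]; o=-R.T@t; d=R.T@np.linalg.inv(K)@[uv[0],uv[1],1]
    return o+d*(z-o[2])/d[2]
def blobs(mask,off=(0,0),amin=30):
    n,l,s,c=cv2.connectedComponentsWithStats(mask.astype(np.uint8))
    return [(s[i,4],c[i]+off,s[i,:4]) for i in range(1,n) if s[i,4]>=amin]
E
python3 - <<'E'
from h import *
im=cv2.imread("pics/top0.png")
a=im[160:290,110:340]; cv2.imwrite("pics/crop1.png",cv2.resize(a,None,fx=3.4,fy=3.4,interpolation=cv2.INTER_CUBIC))
b=im[160:250,340:470]; cv2.imwrite("pics/crop2.png",cv2.resize(b,None,fx=6,fy=6,interpolation=cv2.INTER_CUBIC))
v=im.max(2)
for nm,(x0,y0,x1,y1) in dict(sq=(300,215,332,250),rd=(185,213,217,247)).items():
    for A,c,bb in blobs(v[y0:y1,x0:x1]<60,(x0,y0)): print(nm,A,c,bb,ray("top",c,81))
x0,y0,x1,y1=410,170,445,205
h=im.astype(int); m=(h[...,2]>110)&(h[...,1]<90)
for A,c,bb in blobs(m[y0:y1,x0:x1],(x0,y0)): print("stop",A,c,bb,ray("top",c,86),ray("top",c,92))
E
```

```text
sq 129 [316.03100775 232.86821705] [10 12 13 13] [430.16985161 -60.95860026  81.        ]
rd 139 [199.36690647 229.02158273] [ 8 10 14 13] [438.22318947 218.92345448  81.        ]
stop 173 [427.28323699 188.54913295] [10 12 15 15] [ 537.63747098 -328.28439813   86.        ] [ 536.51953717 -326.16929045   92.        ]
```

View pics/crop1.png

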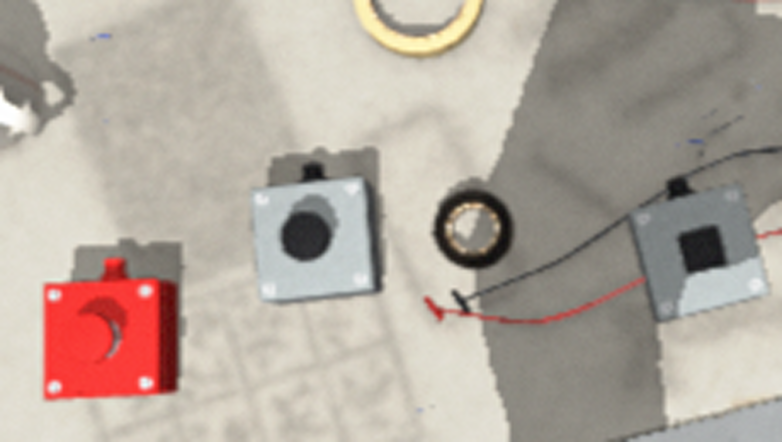

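View pics/crop2.png

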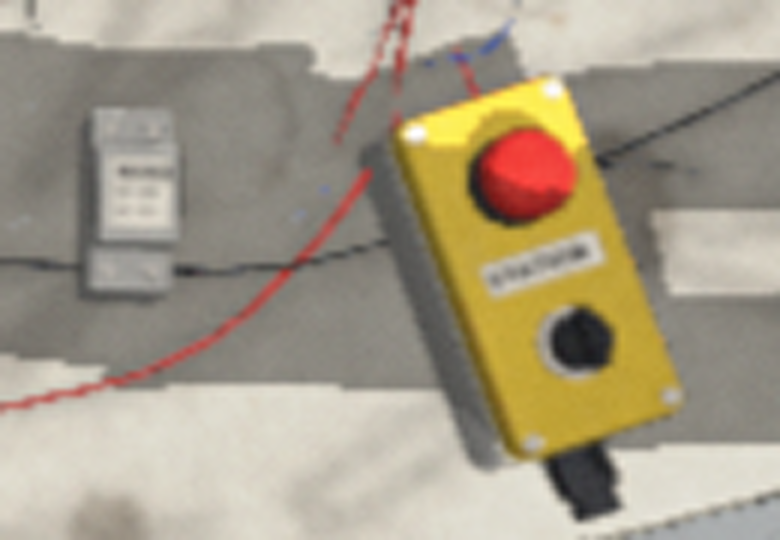

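The crops confirm it: the grey box with the black square head is `square_box` and the grey box with the black round head is `round_box`. The red box on the left is the look-alike and stays untouched. I'm moving above the square head with the fingers shut.

```bash
python3 -m pendant '[[[0.25,-0.24,0,0,0,0,1],[0.5,-0.476,0,0,0,0,1],[0.5,-0.476,0,0,0,0,1],[0.5,-0.476,0,0,0,0,1],[0.5,-0.476,0,0,0,0,1],[0.5,-0.476,0,0,0,0,1],[0.5,-0.476,0,0,0,0,1],[0.5,-0.476,0,0,0,0,1],[0.5,-0.476,0,0,0,0,1],[0.5,-0.476,0,0,0,0,1],[0.5,-0.476,0,0,0,0,1],[0.5,-0.476,0,0,0,0,1],[0.5,-0.476,0,0,0,0,1],[0.5,-0.476,0,0,0,0,1],[0.5,-0.476,0,0,0,0,1],[0.25,-0.24,0,0,0,0,1],[0,0,0,0,0,0,1],[0,0,0,0,0,0,1]]]' 10
python3 - <<'E'
from h import *
c=cams.get_calibration("wrist"); im=cams.camera("wrist"); cv2.imwrite("pics/w1.png",im)
np.save("w1c.npy",np.array(c["camera_from_world"]))
from cell import sensors; o=sensors.get_obs(); print(o["clock"],o["tcp_pos"],np.round(o["orientation"],3).tolist(),o["contact_force"])
for A,cc,bb in blobs((im.max(2)<60),amin=300): print(A,cc,bb,ray("wrist",cc,82,c))
E
```

```text
clock: 1.95
tcp_pos: [428.9, -62.8, 238.5]
orientation: [[0.928, 0.373, -0.001], [0.373, -0.928, -0.0], [-0.001, -0.0, -1.0]]
contact_force: [-0.1, -0.3, 0.4]
width: 0.5
2.0 [428.77491484 -63.2959568  238.53458932] [[0.928, 0.372, -0.001], [0.372, -0.928, -0.0], [-0.001, -0.0, -1.0]] [-0.83522914 -0.24437008 -0.44482219]
1615 [53.23034056 69.6       ] [38 23 30 91] [453.84535468 140.3287501   82.        ]
2153 [134.95866233  94.01625639] [98 62 70 65] [460.02269166  76.25109543  82.        ]
1206 [241.97263682 134.16915423] [ 93 115 316  45] [462.31717101 -13.34932551  82.        ]
471 [287.47558386 184.73036093] [267 170  37  37] [437.17105412 -63.66606493  82.        ]
53400 [294.70363296 347.86140449] [  0 250 560 170] [ 290.76686151 -130.53218066   82.        ]
347 [537.01152738 296.77809798] [525 284  28  23] [ 425.33760786 -318.19552475   82.        ]
```

View pics/w1.png

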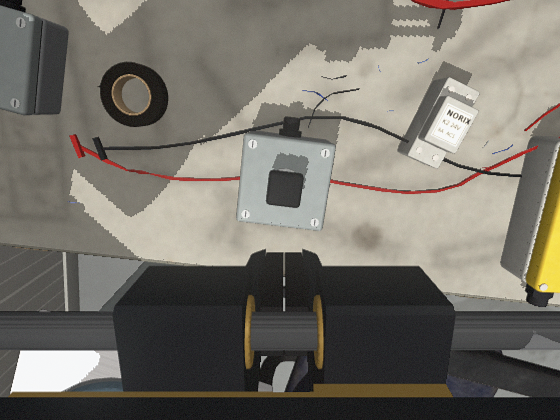

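Run:
```python
from h import *
im=cv2.imread("pics/w1.png"); a=im[150:225,240:335]
cv2.imwrite("pics/w1c.png",cv2.resize(a,None,fx=8,fy=8,interpolation=cv2.INTER_NEAREST))
for th in (70,80,90,100):
  for A,cc,bb in blobs(im.max(2)[160:215,255:315]<th,(255,160),200): print(th,A,cc,bb)
c=dict(camera_matrix=cams.get_calibration("wrist")["camera_matrix"],camera_from_world=np.load("w1c.npy"))
# screws on lid (z~56): bright spots
for p in [(252,145),(326,152),(316,223),(245,214)]: print(ray("wrist",p,56,c))
print("head ctr",ray("wrist",(285.5,189.5),81.5,c))
```

```text
70 1157 [284.41573034 188.4088159 ] [11 10 38 38]
80 1178 [284.31833616 188.35229202] [11 10 38 38]
90 1189 [284.30613961 188.29941127] [11 10 38 38]
100 1207 [284.31068766 188.27174814] [11  9 38 39]
[454.05736916 -22.88232533  56.        ]
[473.04158891 -86.83846197  56.        ]
[ 408.13206553 -104.95790999   56.        ]
[391.36989515 -39.34056998  56.        ]
head ctr [432.60914865 -63.70200417  81.5       ]
```

View pics/w1c.png

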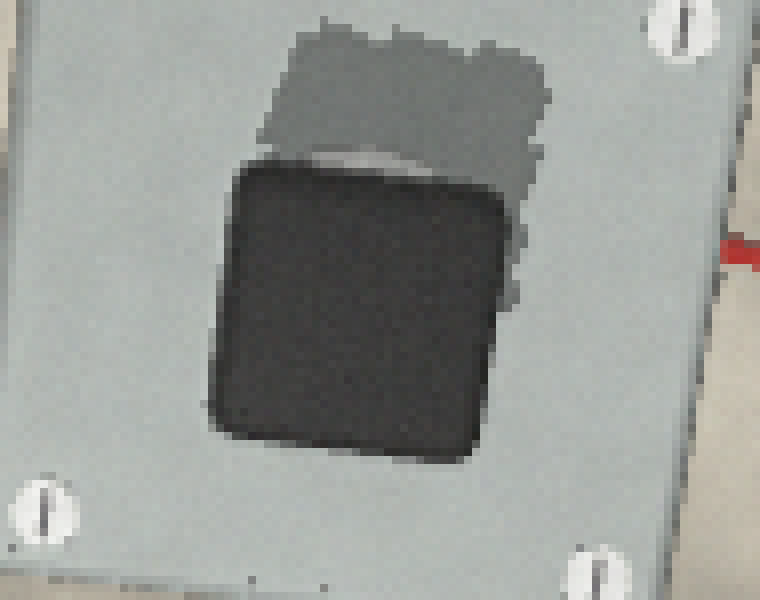

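The wrist crop shows the square head centred at about (285,189). That puts it near (432.5,-63.7), in agreement with the screws. Descending to just above it.

```bash
python3 -m pendant '[[[0.055,0.035,0.25,0,0,0,1],[0,0,0.5,0,0,0,1],[0,0,0.5,0,0,0,1],[0,0,0.5,0,0,0,1],[0,0,0.5,0,0,0,1],[0,0,0.4,0,0,0,1],[0,0,0.2,0,0,0,1],[0,0,0,0,0,0,1],[0,0,0,0,0,0,1]]]'
python3 - <<'E'
from h import *
im=cams.camera("wrist"); cv2.imwrite("pics/w2.png",im)
E
```

```text
clock: 2.9
tcp_pos: [432.6, -64.0, 96.5]
orientation: [[0.929, 0.371, 0.0], [0.371, -0.929, -0.0], [0.0, 0.0, -1.0]]
contact_force: [-0.4, -0.6, -0.4]
width: 0.4
```

View pics/w2.png

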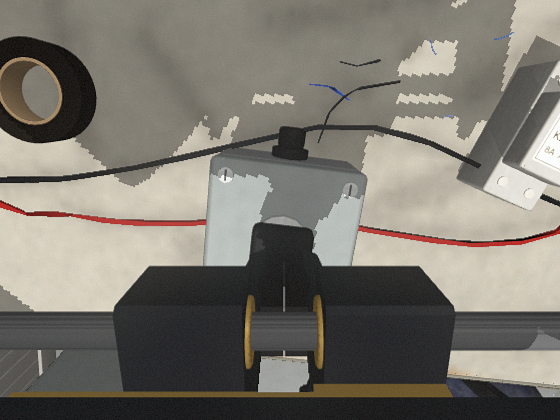

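The shut fingertip stands over the square head at about (283,240). Pressing slowly: down 12 mm, then small steps.

```bash
python3 -m pendant '[[[0,0,0.1,0,0,0,1],[0,0,0.1,0,0,0,1],[0,0,0.06,0,0,0,1],[0,0,0.04,0,0,0,1],[0,0,0.04,0,0,0,1],[0,0,0.04,0,0,0,1],[0,0,0.04,0,0,0,1],[0,0,0,0,0,0,1],[0,0,0,0,0,0,1]]]'
```

```text
clock: 3.85
tcp_pos: [432.2, -63.4, 75.2]
orientation: [[0.928, 0.372, -0.0], [0.372, -0.928, 0.0], [-0.0, -0.0, -1.0]]
contact_force: [-0.5, -0.6, 1.7]
width: 0.4
```

```bash
python3 -m pendant '[[[0,0,0.02,0,0,0,1],[0,0,0.02,0,0,0,1],[0,0,0,0,0,0,1],[0,0,0,0,0,0,1]]]'; python3 -m pendant '[[[0,0,0.01,0,0,0,1],[0,0,0,0,0,0,1]]]'
```

```text
clock: 4.25
tcp_pos: [432.4, -63.4, 73.3]
orientation: [[0.928, 0.372, 0.0], [0.372, -0.928, 0.0], [0.0, 0.0, -1.0]]
contact_force: [-0.9, 0.4, 3.4]
width: 0.3
clock: 4.45
tcp_pos: [432.4, -63.5, 72.8]
orientation: [[0.928, 0.372, 0.0], [0.372, -0.928, -0.0], [0.0, 0.0, -1.0]]
contact_force: [-1.4, 1.2, 5.4]
width: 0.6
```

```bash
python3 -m pendant '[[[0,0,0.012,0,0,0,1],[0,0,0,0,0,0,1],[0,0,0,0,0,0,1]]]'
```

```text
clock: 4.75
tcp_pos: [432.4, -63.5, 72.3]
orientation: [[0.928, 0.372, 0.0], [0.372, -0.928, -0.0], [0.0, 0.0, -1.0]]
contact_force: [-1.9, 2.3, 5.7]
width: 0.4
```

Force rose to 5.7 N on the cushion at 72.3 mm, so the square plunger is home. Now up, then across to the round one.

```bash
python3 -m pendant '[[[0,0,-0.1,0,0,0,1],[0,0,-0.3,0,0,0,1],[0,0,-0.6,0,0,0,1],[0,0,-0.6,0,0,0,1],[0,0,-0.6,0,0,0,1],[0,0,-0.6,0,0,0,1],[0.11,-0.25,-0.4,0,0,0,1],[0.22,-0.51,-0.1,0,0,0,1],[0.22,-0.51,0,0,0,0,1],[0.22,-0.51,0,0,0,0,1],[0.22,-0.51,0,0,0,0,1],[0.22,-0.51,0,0,0,0,1],[0.22,-0.51,0,0,0,0,1],[0.22,-0.51,0,0,0,0,1],[0.22,-0.51,0,0,0,0,1],[0.22,-0.51,0,0,0,0,1],[0.11,-0.25,0,0,0,0,1],[0,0,0,0,0,0,1],[0,0,0,0,0,0,1]]]'
python3 - <<'E'
from h import *
c=cams.get_calibration("wrist"); im=cams.camera("wrist"); cv2.imwrite("pics/w3.png",im)
np.save("w3c.npy",np.array(c["camera_from_world"]))
t=cams.camera("top"); cv2.imwrite("pics/t3.png",t)
cv2.imwrite("pics/w3c.png",cv2.resize(im[110:240,200:360],None,fx=4.5,fy=4.5,interpolation=cv2.INTER_NEAREST))
for A,cc,bb in blobs((im.max(2)<80)[100:235,180:380],(180,100),amin=300): print(A,cc,bb,ray("wrist",cc,80,c))
E
```

```text
clock: 6.65
tcp_pos: [439.8, 213.1, 236.9]
orientation: [[0.928, 0.372, -0.0], [0.372, -0.928, -0.001], [-0.001, 0.0, -1.0]]
contact_force: [-1.3, -0.4, -0.1]
width: 0.3
359 [291.10027855 129.37883008] [99 18 23 23] [491.7732893  226.70537175  80.        ]
1311 [277.10297483 189.1784897 ] [77 69 41 41] [441.17292928 218.97586177  80.        ]
867 [365.51326413 203.99192618] [172  77  28  58] [457.39017072 143.38866354  80.        ]
```

View pics/w3.png

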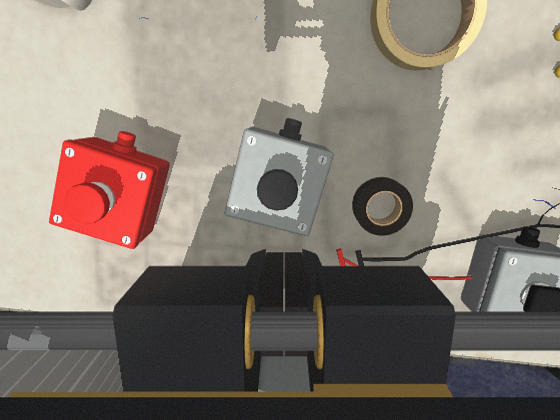

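View pics/w3c.png

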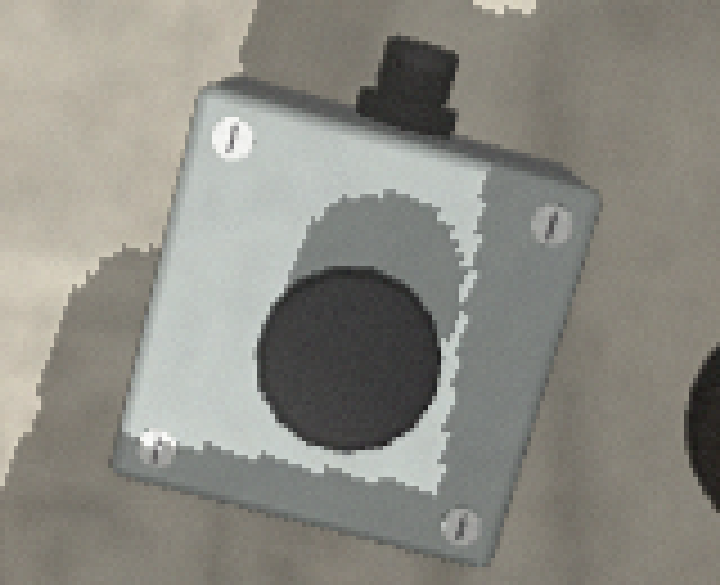

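View pics/t3.png

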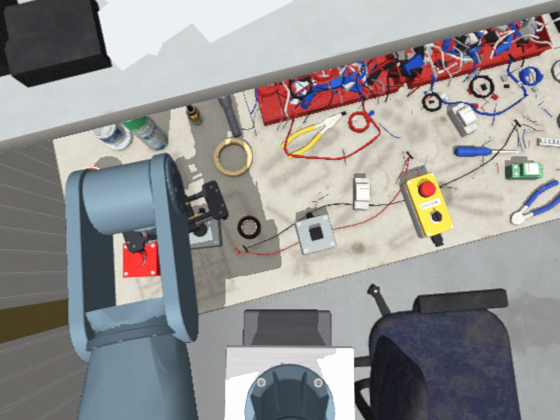

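The wrist view shows the grey round-headed box with its head at (277,189), about (441,218.7). The red look-alike is at (88,205). The top view shows nothing else disturbed. Descending.

```bash
python3 -m pendant '[[[0.06,-0.1,0.25,0,0,0,1],[0,0,0.5,0,0,0,1],[0,0,0.5,0,0,0,1],[0,0,0.5,0,0,0,1],[0,0,0.5,0,0,0,1],[0,0,0.4,0,0,0,1],[0,0,0.2,0,0,0,1],[0,0,0,0,0,0,1],[0,0,0,0,0,0,1]]]'
python3 - <<'E'
from h import *
im=cams.camera("wrist"); cv2.imwrite("pics/w4.png",im)
E
```

```text
clock: 7.65
tcp_pos: [441.2, 219.4, 95.0]
orientation: [[0.929, 0.371, 0.0], [0.371, -0.929, 0.0], [0.0, 0.0, -1.0]]
contact_force: [0.3, 0.8, 0.1]
width: 0.6
```

View pics/w4.png

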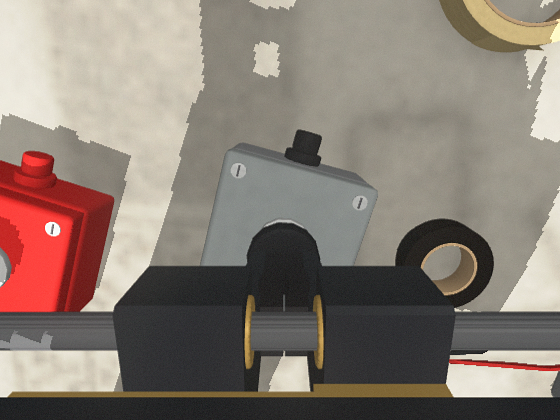

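The fingertip is over the round head at about (283,240), clear of the red box and the tape. Pressing.

```bash
python3 -m pendant '[[[0,0,0.1,0,0,0,1],[0,0,0.1,0,0,0,1],[0,0,0.04,0,0,0,1],[0,0,0.04,0,0,0,1],[0,0,0.04,0,0,0,1],[0,0,0.04,0,0,0,1],[0,0,0.04,0,0,0,1],[0,0,0.02,0,0,0,1],[0,0,0,0,0,0,1],[0,0,0,0,0,0,1]]]'; python3 -m pendant '[[[0,0,0.02,0,0,0,1],[0,0,0,0,0,0,1],[0,0,0,0,0,0,1]]]'
```

```text
clock: 8.7
tcp_pos: [440.7, 219.5, 73.6]
orientation: [[0.928, 0.372, -0.0], [0.372, -0.928, -0.0], [-0.0, -0.0, -1.0]]
contact_force: [-1.8, -0.5, 2.9]
width: 0.5
clock: 9.0
tcp_pos: [440.8, 219.5, 72.8]
orientation: [[0.928, 0.372, 0.0], [0.372, -0.928, 0.0], [0.0, -0.0, -1.0]]
contact_force: [-2.3, -1.1, 4.8]
width: 0.5
```

```bash
python3 -m pendant '[[[0,0,0.012,0,0,0,1],[0,0,0,0,0,0,1],[0,0,0,0,0,0,1]]]'
```

```text
clock: 9.3
tcp_pos: [440.8, 219.5, 72.3]
orientation: [[0.928, 0.372, 0.0], [0.372, -0.928, 0.0], [0.0, -0.0, -1.0]]
contact_force: [-2.8, -0.5, 6.6]
width: 0.5
```

Force is 6.6 N at 72.3 mm, so the round plunger is home. Up, then over to the control box.

```bash
python3 -m pendant '[[[0,0,-0.1,0,0,0,1],[0,0,-0.3,0,0,0,1],[0,0,-0.6,0,0,0,1],[0,0,-0.6,0,0,0,1],[0,0,-0.6,0,0,0,1],[0,0,-0.6,0,0,0,1],[-0.06,0.3,-0.4,0,0,0,1],[-0.12,0.6,-0.1,0,0,0,1],[-0.12,0.6,0,0,0,0,1],[-0.12,0.6,0,0,0,0,1],[-0.12,0.6,0,0,0,0,1],[-0.12,0.6,0,0,0,0,1],[-0.12,0.6,0,0,0,0,1],[-0.12,0.6,0,0,0,0,1],[-0.12,0.6,0,0,0,0,1],[-0.12,0.6,0,0,0,0,1]]]'
python3 -m pendant '[[[-0.12,0.6,0,0,0,0,1],[-0.12,0.6,0,0,0,0,1],[-0.12,0.6,0,0,0,0,1],[-0.12,0.6,0,0,0,0,1],[-0.12,0.6,0,0,0,0,1],[-0.12,0.6,0,0,0,0,1],[-0.12,0.6,0,0,0,0,1],[-0.12,0.6,0,0,0,0,1],[-0.06,0.3,0,0,0,0,1],[0,0,0,0,0,0,1],[0,0,0,0,0,0,1]]]'
python3 - <<'E'
from h import *
c=cams.get_calibration("wrist"); im=cams.camera("wrist"); cv2.imwrite("pics/w5.png",im)
np.save("w5c.npy",np.array(c["camera_from_world"]))
h=im.astype(int); m=(h[...,2]>100)&(h[...,1]<90)&(h[...,0]<90)
for A,cc,bb in blobs(m[:260],amin=300): print(A,cc,bb,ray("wrist",cc,88,c),ray("wrist",cc,92,c))
cv2.imwrite("pics/t5.png",cams.camera("top"))
E
```

```text
clock: 10.9
tcp_pos: [494.0, -67.7, 237.1]
orientation: [[0.928, 0.371, 0.001], [0.371, -0.928, -0.0], [0.001, 0.001, -1.0]]
contact_force: [0.5, 0.8, 0.2]
width: 0.1
clock: 12.0
tcp_pos: [541.0, -321.1, 236.6]
orientation: [[0.928, 0.372, -0.001], [0.372, -0.928, 0.001], [-0.0, -0.001, -1.0]]
contact_force: [-0.2, -0.2, 0.0]
width: 0.4
905 [156.97458564   7.95359116] [ 91   0 137  18] [ 637.19177505 -183.58489086   88.        ] [ 636.76012051 -185.11418065   92.        ]
413 [287.52058111 111.53995157] [253  81  61  66] [ 604.95576743 -299.28577724   88.        ] [ 604.96314618 -299.23929679   92.        ]
1482 [293.93994602 199.18421053] [272 178  44  43] [ 541.41011314 -330.72036459   88.        ] [ 542.28294205 -330.24576567   92.        ]
471 [134.5881104  194.26751592] [ 53 181 161  21] [ 495.99927914 -205.96728234   88.        ] [ 497.49057384 -207.19173863   92.        ]
```

View pics/w5.png

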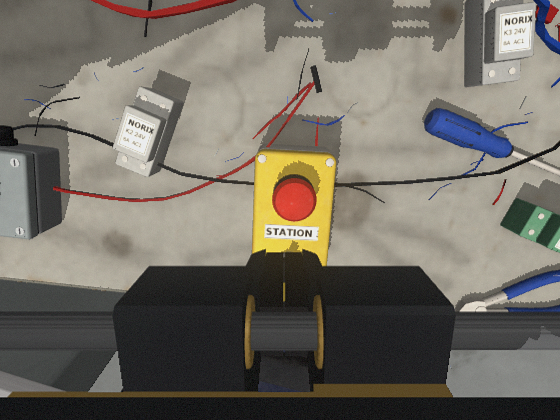

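View pics/t5.png

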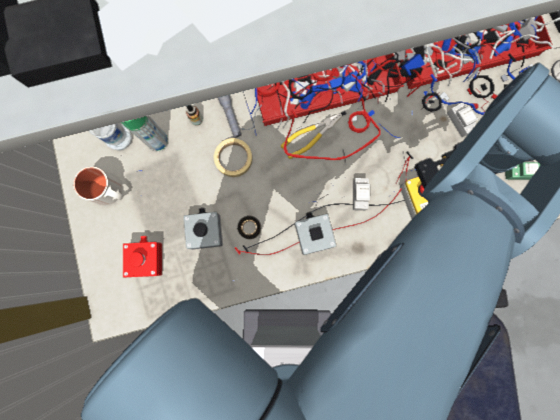

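The mushroom is at (294,199), about (541.7,-330.4), still up. The knob is hidden behind the fingers, 70 mm toward the bottom of the image. The top view shows the two grey boxes unmoved. Descending to just above the button.

```bash
python3 -m pendant '[[[-0.056,0.176,0.25,0,0,0,1],[0,0,0.5,0,0,0,1],[0,0,0.5,0,0,0,1],[0,0,0.5,0,0,0,1],[0,0,0.5,0,0,0,1],[0,0,0.25,0,0,0,1],[0,0,0.12,0,0,0,1],[0,0,0,0,0,0,1],[0,0,0,0,0,0,1]]]'
python3 - <<'E'
from h import *
im=cams.camera("wrist"); cv2.imwrite("pics/w6.png",im)
E
```

```text
clock: 13.0
tcp_pos: [542.5, -331.7, 107.1]
orientation: [[0.928, 0.372, 0.001], [0.372, -0.928, -0.001], [0.001, 0.002, -1.0]]
contact_force: [0.7, -0.7, 1.1]
width: 0.4
```

View pics/w6.png

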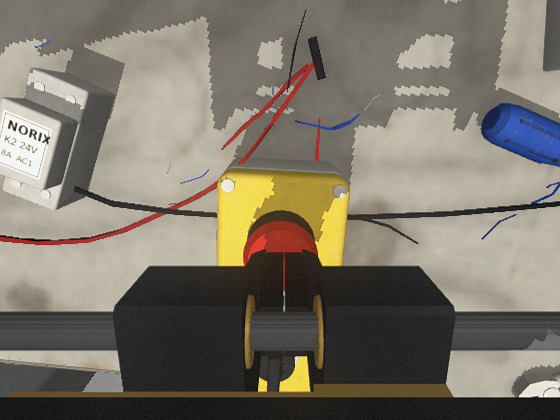

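The tip is centred on the red button at (283,250). Tapping down about 4 mm.

```bash
python3 -m pendant '[[[0,0,0.1,0,0,0,1],[0,0,0.1,0,0,0,1],[0,0,0.06,0,0,0,1],[0,0,0.04,0,0,0,1],[0,0,0.04,0,0,0,1],[0,0,0.03,0,0,0,1],[0,0,0,0,0,0,1],[0,0,0,0,0,0,1]]]'
```

```text
clock: 13.85
tcp_pos: [541.8, -331.1, 88.0]
orientation: [[0.928, 0.372, -0.0], [0.372, -0.928, 0.0], [-0.0, -0.0, -1.0]]
contact_force: [-3.3, 1.6, 6.2]
width: 0.5
```

It reads 6.2 N at z = 88, about 3.9 mm of travel. Releasing and retreating.

```bash
python3 -m pendant '[[[0,0,-0.1,0,0,0,1],[0,0,-0.2,0,0,0,1],[0,0,-0.5,0,0,0,1],[0,0,-0.6,0,0,0,1],[0,0,-0.6,0,0,0,1],[0,0,-0.6,0,0,0,1],[-0.3,0,-0.4,0,0,0,1],[-0.4,0,0,0,0,0,1],[-0.4,0,0,0,0,0,1],[-0.4,0,0,0,0,0,1],[0,0,0,0,0,0,1],[0,0,0,0,0,0,1]]]'
python3 - <<'E'
from h import *
c=cams.get_calibration("wrist"); im=cams.camera("wrist"); cv2.imwrite("pics/w7.png",im)
h=im.astype(int); m=(h[...,2]>100)&(h[...,1]<90)&(h[...,0]<90)
for A,cc,bb in blobs(m[:260],amin=900): print(A,cc,bb,ray("wrist",cc,92,c))
t=cams.camera("top"); cv2.imwrite("pics/t7.png",t)
im0=cv2.imread("pics/top0.png")
for f in (im0,t):
  for (x0,y0,x1,y1) in ((300,215,332,250),(185,213,217,247)):
    print([(A,np.round(cc,1)) for A,cc,bb in blobs(f.max(2)[y0:y1,x0:x1]<60,(x0,y0))])
a=np.vstack([im0[180:275,170:350],t[180:275,170:350]]); cv2.imwrite("pics/cmp.png",cv2.resize(a,None,fx=3,fy=3,interpolation=cv2.INTER_CUBIC))
E
```

```text
clock: 15.05
tcp_pos: [472.4, -359.3, 238.2]
orientation: [[0.929, 0.371, 0.001], [0.371, -0.929, -0.001], [0.001, 0.001, -1.0]]
contact_force: [-0.1, -0.5, -0.3]
width: 0.3
1807 [281.81903708 104.0968456 ] [259  80  47  49] [ 540.12375494 -331.51075901   92.        ]
[(np.int32(129), array([316. , 232.9]))]
[(np.int32(139), array([199.4, 229. ]))]
[(np.int32(119), array([315.6, 233. ]))]
[(np.int32(140), array([200. , 229.1]))]
```

View pics/w7.png

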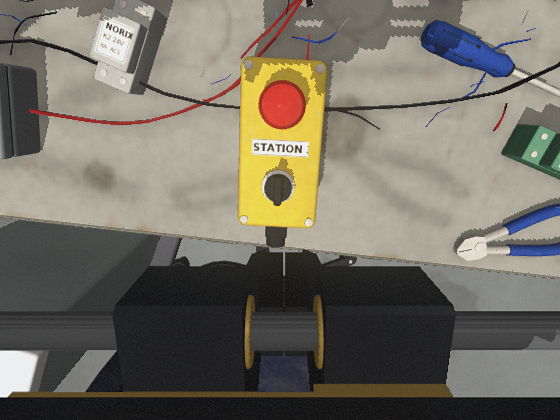

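View pics/cmp.png

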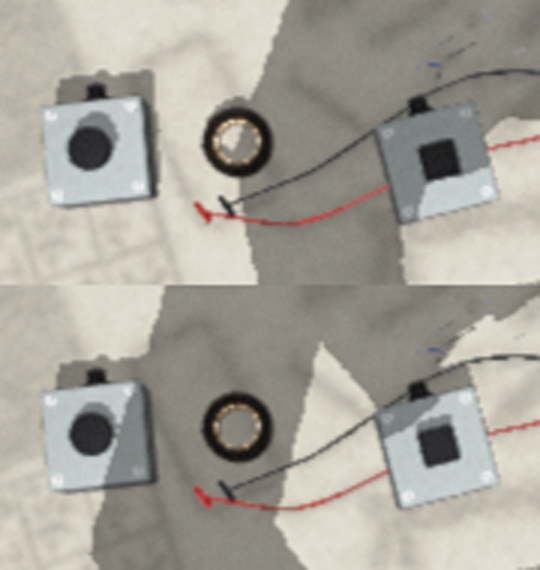

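The mushroom is up again at (282,104) and the control box has not moved. In the before/after crop the grey boxes and the tape are in the same places, both heads sit lower with shorter shadows, and the arm is clear. Handing in.

```bash
python3 -c "
from cell import order; print(order.sign_off())"
```

```text
the job is handed in; nothing more can be done
None
```

I pressed the square-headed switch, then the round-headed one, then tapped the mushroom button, and handed the job in at about 15 s of the 48 s allowed. No verdict is reported.

- **Square-headed switch:** pressed down to z = 72.3 mm at 5.7 N. That is past the 3 N slide force and into the cushion, which means it reached its stop.
- **Round-headed switch:** pressed down to z = 72.3 mm at 6.6 N, also into the cushion at its stop.
- **Mushroom button:** tapped down to z = 88.0 mm at 6.2 N, about 4 mm of travel, then released. The last wrist picture shows it up.
- **Boxes and bystanders:** the last pictures show the three boxes, the relay and the tape where they were, to within about 2 mm where I measured. The arm is clear, with only noise on the force reading.

The plunger travel was not read directly. I inferred it from the tip height and force, and from the heads looking lower in the top view. No check failed or disagreed, apart from the top camera's positions being 2 to 5 mm off the wrist camera's; I used the wrist values.

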